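# Draining rack over the bonsai trough

### The job

Make a draining rack for the washed little pots: lay every wooden board from the white mat flat across the long clay trough, from one long rim to the other, side by side and roughly square to the trough. Then stand every toppled little square pot upright, open top up, on the boards over the trough. Leave the bowl, the chalk box and the brush where they are.

Things in the scene. Friction and masses are not known exactly. Their poses are not given: they have to be found in the camera images.
- trough: long dark brown clay trough on a white round turntable (250 mm across, 22 high), all fixed. 150 mm (its x) by 330 mm (its y) outside at the rim; flat rim 25 mm wide all round, so the mouth is 100 x 280; inner floor at z = 44 mm, rim top at z = 110 mm. Origin on the table under its centre; x along its short side, away from the robot, y along its long side, z up
- sheet: white plastic mat fixed flat on the table, 335 mm (x) by 250 mm (y), 3 mm thick, on which the boards lie at the start; origin at the centre of its underside
- board1: flat light wooden board 210 mm long (its x) by 40 mm wide (its y) by 10 mm thick (its z), about 55 g; one of four alike, some may be absent; starts lying flat on the white mat, about 55 mm or more from the next board; origin at its centre
- board2: flat light wooden board 210 mm long (its x) by 40 mm wide (its y) by 10 mm thick (its z), about 55 g; one of four alike, some may be absent; starts lying flat on the white mat, about 55 mm or more from the next board; origin at its centre
- board3: flat light wooden board 210 mm long (its x) by 40 mm wide (its y) by 10 mm thick (its z), about 55 g; one of four alike, some may be absent; starts lying flat on the white mat, about 55 mm or more from the next board; origin at its centre
- board4: flat light wooden board 210 mm long (its x) by 40 mm wide (its y) by 10 mm thick (its z), about 55 g; one of four alike, some may be absent; starts lying flat on the white mat, about 55 mm or more from the next board; origin at its centre
- pot1: small square brown clay pot, hollow, 42 x 42 mm outside, 60 mm tall, straight sides, 5 mm walls, about 110 g; one of three alike; starts toppled, lying on a side on the green table, open top roughly towards the robot. Origin at its centre; its x axis points from its closed bottom to its open top (up when it stands)
- pot2: small square brown clay pot, hollow, 42 x 42 mm outside, 60 mm tall, straight sides, 5 mm walls, about 110 g; one of three alike; starts toppled, lying on a side on the green table, open top roughly towards the robot. Origin at its centre; its x axis points from its closed bottom to its open top (up when it stands)
- pot3: small square brown clay pot, hollow, 42 x 42 mm outside, 60 mm tall, straight sides, 5 mm walls, about 110 g; one of three alike; starts toppled, lying on a side on the green table, open top roughly towards the robot. Origin at its centre; its x axis points from its closed bottom to its open top (up when it stands)
- bowl_pot: bystander: round brown clay bowl 90 mm across and 50 mm high, near the robot; origin at the centre of its underside
- chalk_box: bystander: small cardboard box of chalk, 40 x 80 x 30 mm, at the far side of the table; origin at the centre of its underside
- brush: bystander: dusting brush with a dark wooden handle lying at the far side of the table, some 190 mm long and 42 mm wide; origin near its middle
Things that resemble listed ones, but are neither listed nor needed, are in the scene too. What is shaped like the board4 but orange is not meant.

How it is judged:
On the way, in this order (a step that is already met when the one before it is completed fails the run):
1. every board lies flat across both long rims of the trough (z of board1 in the frame of trough between 0.111 and 0.119 m and x of board1 in the frame of trough between -0.05 and 0.05 m and y of board1 in the frame of trough between -0.145 and 0.145 m and angle between the x axis of each of board1, board2, board3, board4 and the x axis of trough, either way round below 0.35 rad and angle between the z axis of each of board1, board2, board3, board4 and the z axis of trough, either way round below 0.05 rad and z of board2 in the frame of trough between 0.111 and 0.119 m and x of board2 in the frame of trough between -0.05 and 0.05 m and y of board2 in the frame of trough between -0.145 and 0.145 m and z of board3 in the frame of trough between 0.111 and 0.119 m and x of board3 in the frame of trough between -0.05 and 0.05 m and y of board3 in the frame of trough between -0.145 and 0.145 m and z of board4 in the frame of trough between 0.111 and 0.119 m and x of board4 in the frame of trough between -0.05 and 0.05 m and y of board4 in the frame of trough between -0.145 and 0.145 m), for 0.2 s.
2. every little pot stands upright on the boards over the trough (angle between each of pot1, pot2, pot3's own x axis and vertical below 0.1 rad and z of pot1 in the frame of trough between 0.145 and 0.155 m and x of pot1 in the frame of trough between -0.075 and 0.075 m and y of pot1 in the frame of trough between -0.165 and 0.165 m and z of pot2 in the frame of trough between 0.145 and 0.155 m and x of pot2 in the frame of trough between -0.075 and 0.075 m and y of pot2 in the frame of trough between -0.165 and 0.165 m and z of pot3 in the frame of trough between 0.145 and 0.155 m and x of pot3 in the frame of trough between -0.075 and 0.075 m and y of pot3 in the frame of trough between -0.165 and 0.165 m), for 0.2 s.
At the end, for the whole second after the job is handed in: every board rests flat on both long rims (centre within 50 mm of the trough's long centre line and 145 mm of its middle, square within 20 degrees); every little pot stands within 6 degrees of upright, open top up, on the boards within the trough's outline; all at rest (all of step 1 and all of step 2 and linear speed of each of board1, board2, board3, board4, pot1, pot2, pot3 below 0.02 m/s); the robot touches nothing.
It fails at once if the bowl pot is moved more than 3 cm (distance of bowl_pot from where it was at the start of the episode above 0.03 m).
It fails at once if the chalk box is moved more than 3 cm (distance of chalk_box from where it was at the start of the episode above 0.03 m).
It fails at once if the brush is moved more than 3 cm (distance of brush from where it was at the start of the episode above 0.03 m).
Of board1, board2, board3, board4 only 3 to 4 are there at a start; the rules pass over those that are not, and their reading is None.
At some moment in a run one of board1, board2, board3, board4 may be knocked a few centimetres aside while the robot is not near it.
Once in a run the grip may slacken for a moment while it holds something.
It also fails if it takes over 210 s, if anything falls off the work surface, if the arm or the gripper's body presses on something with over 40 N, if the wrist force passes 120 N, or if a joint passes its speed limit or range.

### The arm

A 7-joint arm with a two-finger parallel gripper is mounted at the origin on the work surface. World frame = base frame: x ahead of the robot, y to its left, z up, the work surface at z = 0. Lengths are in m, angles in rad, forces in N, time in s.
With the tool pointing down it reaches from about 0.35 to 0.9 m from the base axis. Payload 19.9 kg.
Tool frame: the origin (TCP) lies midway between the tips of the shut fingers; the grasp point (between the pads) lies 19 mm behind it (arm.grip_depth is the distance from the TCP to the grasp point, in m); z points along the fingers, y is the line along which they close (so a half turn about z gives the same grasp; the last joint's range is limited). The gripper opens to 85 mm and grips with 20 to 120 N. Pads are 22 mm wide; open, the fingers measure 114 mm over their backs; the gripper's body (76 mm by 85 mm) begins 54 mm behind the grasp point. The pads swing forward as they close: fully open they stand 13 mm farther back than shut.
Start: joints at [1.06, 0.417, -0.01, 1.614, 0.005, 1.111, -0.053], TCP at [0.283, -0.557, 0.231] pointing down, gripper open.
Joint ranges: [-2.81, 2.81], [-0.39, 2.02], [-1.27, 1.25], [0.06, 2.57], [-1.19, 4.33], [0.19, 2], [-2.82, 2.82]. Speed limits (rad/s): [1.89, 1.89, 2.39, 2.39, 3.01, 3.01, 3.01].

### API

Orientations are given as a unit quaternion [w, x, y, z].
In Python, from cell import arm, imaging gives the robot as it stands. Calls block until the motion is done:
- arm.move_ptp(position, orientation): joint-space move of the TCP to a pose.
- arm.move_straight(position, rate=0.15, orientation=None, max_force=None): straight line of the TCP; orientation=None keeps the orientation; rate is the mean speed in m/s. With max_force (N) it stops when the force on the tool has changed by that much, and returns True; else False.
- arm.move_j(angles): joint-space move.
- arm.release() and arm.grasp(force=None): open the fingers fully, or close them until they stop; force is the grip in N (None keeps the last).
- arm.sleep(seconds).
- arm.solve_ik(position, orientation): joint angles nearest the present ones, or None.
- imaging.read_camera(name): name is "scene" or "top" or "wrist"; returns (picture, depth): 420x560x3 uint8, red, green, blue; 420x560 float32, m along the optical axis (not along the pixel's ray), 0 where there is no reading.
- imaging.camera_params(name): a dict with "fx", "fy", "cx", "cy" (pixels), "distortion" ([k1, k2, p1, p2, k3] as OpenCV has them; the pictures are not rectified), "R" (3x3) and "t" (3): a world point X has camera coordinates R X + t; the wrist camera has in their place "T_tool_cam" (4x4, takes a point from camera to tool coordinates, whose origin is the TCP and whose axes are the flange's). Camera axes: x right, y down, z forward; pixel columns grow to the right and rows downward; lengths in m; the calibration is good to about 2 mm. A picture is of the moment at which its call begins: read the wrist's pose just before it. camera_params takes no time and is no camera call.
A pose or a line that the arm cannot do raises arm.IKError and nothing moves.
- arm.sign_off(): hands the job in; it is judged then, once.
Readings, each from a call of its own:
- arm.current_t(): time.
- arm.current_joint_positions(): joint angles.
- arm.current_dq(): joint speeds.
- arm.current_joint_torque(): joint torques, N m.
- arm.current_tcp_pos(): TCP position.
- arm.current_tool_rot(): TCP orientation.
- arm.current_wrist_force(): force on the tool from outside, world axes, zero at the start.
- arm.current_moment(): the same for the moment, N m.
- arm.current_gripper_width(): finger opening in m.
- arm.current_finger_force(): force on a finger pad.
Only numpy, scipy, OpenCV 4.12 (cv2) and the standard library are available. Lean on these libraries where they do the work, as an engineer would, in place of code of your own. Each camera call takes 0.05 s, during which the arm holds its last target. There are 200 camera calls.

## Working session

There is one attempt and no reset: what is moved stays moved. The work goes in short steps, each a Python script; the robot and the scene stay as the last script left them, time stands still between calls to the robot, and variables do not carry over. Pictures are saved under pics/ and viewed, at most 14 in all, crops included, and the job is handed in when it is done.

```bash
ls; mkdir -p pics; cat > h.py <<'E'
import numpy as np, cv2
from cell import arm, imaging
from scipy.spatial.transform import Rotation as Rn
def shot(n,f=None):
    if n=='wrist': p=np.array(arm.current_tcp_pos());q=np.array(arm.current_tool_rot())
    im,d=imaging.read_camera(n)
    c=imaging.camera_params(n)
    if n=='wrist':
        T=np.eye(4);T[:3,:3]=Rn.from_quat(q[[1,2,3,0]]).as_matrix();T[:3,3]=p
        W=np.linalg.inv(T@np.array(c['T_tool_cam']));c['R'],c['t']=W[:3,:3],W[:3,3]
    if f: cv2.imwrite('pics/'+f,im[:,:,::-1])
    return im,d,c
def cloud(d,c):
    h,w=d.shape;K=np.array([[c['fx'],0,c['cx']],[0,c['fy'],c['cy']],[0,0,1]])
    u,v=np.meshgrid(np.arange(w,dtype=np.float32),np.arange(h,dtype=np.float32))
    n=cv2.undistortPoints(np.stack([u,v],-1).reshape(-1,1,2),K,np.array(c['distortion'],float)).reshape(h,w,2)
    P=np.dstack([n[...,0]*d,n[...,1]*d,d])
    X=(P-np.array(c['t']))@np.array(c['R']); X[d<=0]=np.nan
    return X
E
python3 - <<'E'
from h import *
for n in('top','scene'):
    im,d,c=shot(n,n+'0.png'); np.savez('/tmp/'+n+'0.npz',im=im,X=cloud(d,c)); print(n,c['fx'],-np.array(c['R']).T@c['t'],np.array(c['R'])[2])
print(arm.current_tool_rot(),arm.current_t())
E
```

```text
pics
top 510.5641965662933 [0.23209583 0.12197055 1.32470104] [ 0.18774927  0.009387   -0.98217213]
scene 468.38714697176454 [ 1.2478285  -0.54361949  0.82862236] [-0.59035886  0.5250315  -0.61304024]
[-5.33303804e-04  9.72537381e-01  2.32746061e-01 -1.69017484e-04] 0.1
```

View pics/top0.png

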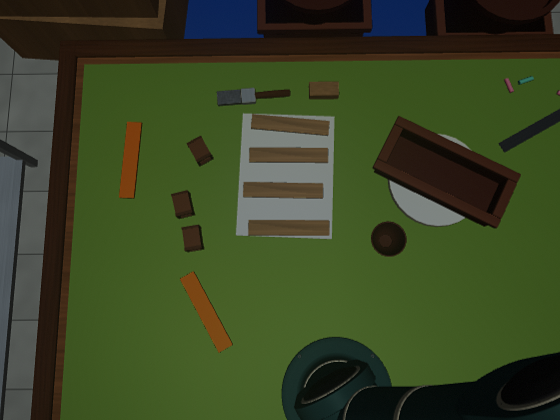

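View pics/scene0.png

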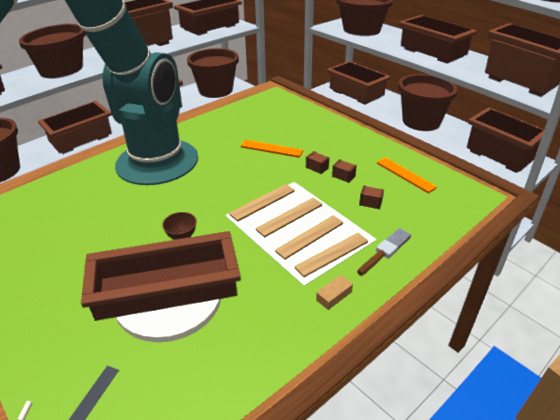

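The top view shows four boards on the mat near (288,125–228), three pots at (200,151), (182,204) and (193,238), and the rotated trough at (447,172). The orange look-alikes are at (130,160) and (206,312). Next I measure these from the depth cloud.

```bash
cat >> h.py <<'E'
def rect(P):
    (c,s,a)=cv2.minAreaRect((P[:,:2]*1000).astype(np.float32))
    b=cv2.boxPoints((c,s,a)); e=b[1]-b[0] if np.linalg.norm(b[1]-b[0])>np.linalg.norm(b[2]-b[1]) else b[2]-b[1]
    ang=np.degrees(np.arctan2(e[1],e[0]))%180
    return np.round(np.array(c)),np.round(sorted(s)),round(ang,1)
def blobs(m,X,amin=60):
    n,l,s,ce=cv2.connectedComponentsWithStats(m.astype(np.uint8),connectivity=4)
    o=[]
    for i in range(1,n):
        if s[i,4]>=amin:
            P=X[l==i];P=P[~np.isnan(P[:,0])]
            if len(P)>30:o.append((ce[i].round(),s[i,4],P))
    return o
E
python3 - <<'E'
from h import *
for n in('top','scene'):
    D=np.load(f'/tmp/{n}0.npz');im=D['im'];X=D['X']
    h=cv2.cvtColor(im,cv2.COLOR_RGB2HSV).astype(int);z=X[...,2]
    inr=(X[...,0]>.2)&(X[...,0]<1)&(abs(X[...,1])<.75)
    g=(h[...,0]>35)&(h[...,0]<75)&(h[...,1]>120)
    w=(h[...,1]<40)
    m=inr&~g&~w&(z<.2)
    print(n,'table z',np.nanmedian(z[g&inr]))
    for ce,a,P in blobs(m,X):
        zt=np.percentile(P[:,2],[5,50,95])
        print(ce,a,'z',zt.round(3),*rect(P))
        if zt[2]>.09: Q=P[P[:,2]>.1];print('   rim',len(Q),np.median(Q[:,2]),*rect(Q))
        elif zt[2]>.033: Q=P[P[:,2]>.033];print('   top',len(Q),np.median(Q[:,2]),*rect(Q))
E
```

```text
top table z -0.00047830790725725866
[221.  99.] 18840 z [-0.004  0.007  0.013] [577.  52.] [ 749. 1398.] 90.1
[525.  80.] 62 z [-0.     0.008  0.013] [ 814. -540.] [14. 47.] 113.8
[508.  85.] 81 z [-0.001  0.008  0.013] [ 800. -495.] [19. 48.] 10.5
[324.  90.] 523 z [0.005 0.028 0.033] [794.  15.] [57. 79.] 89.1
[272.  94.] 230 z [0.01  0.016 0.021] [782. 155.] [27. 93.] 94.5
[289. 124.] 1170 z [0.005 0.011 0.016] [697. 107.] [ 56. 211.] 83.4
[446. 173.] 8452 z [0.039 0.071 0.111] [ 551. -299.] [207. 358.] 61.7
   rim 3685 0.10793056433995571 [ 534. -274.] [153. 330.] 62.2
[130. 160.] 1222 z [0.003 0.009 0.014] [602. 538.] [ 48. 215.] 176.8
[200. 150.] 433 z [0.002 0.04  0.045] [623. 351.] [45. 78.] 28.2
   top 366 0.04106325172077682 [616. 347.] [43. 62.] 28.6
[288. 155.] 1115 z [0.007 0.012 0.016] [607. 113.] [ 40. 209.] 88.9
[283. 190.] 1185 z [0.007 0.012 0.017] [513. 129.] [ 43. 210.] 88.1
[182. 204.] 458 z [0.006 0.041 0.046] [476. 393.] [51. 71.] 13.9
   top 400 0.041379309283602096 [473. 388.] [44. 62.] 13.0
[288. 228.] 1289 z [0.007 0.012 0.016] [411. 114.] [ 42. 212.] 89.8

[... 848 characters left out ...]
015] [406. 117.] [ 61. 228.] 89.3
[371. 197.] 431 z [0.005 0.037 0.044] [605. 367.] [ 61. 107.] 118.6
   top 243 0.04135920308509073 [619. 343.] [48. 61.] 28.6
[288. 217.] 822 z [0.007 0.012 0.015] [514. 122.] [ 43. 212.] 88.4
[161. 272.] 10795 z [0.04  0.078 0.111] [ 428. -236.] [379. 389.] 152.5
   rim 3998 0.10935516211360073 [ 538. -278.] [156. 329.] 62.3
[308. 237.] 940 z [0.007 0.012 0.015] [609. 107.] [ 42. 212.] 89.3
[330. 254.] 1035 z [0.009 0.012 0.015] [694. 103.] [ 43. 213.] 83.6
[371. 262.] 246 z [0.009 0.017 0.02 ] [778. 149.] [ 29. 101.] 94.8
[334. 292.] 741 z [0.004 0.028 0.032] [779.  22.] [ 60. 106.] 90.1
[  2. 413.] 93 z [-0.002  0.001  0.003] [ 574. -689.] [14. 50.] 175.8
```

```bash
cat >> h.py <<'E'
d2=np.radians
def Rz(a):return Rn.from_euler('z',a,degrees=True).as_matrix()
def frame(y,z):
    y=np.array(y,float);z=np.array(z,float);return np.column_stack([np.cross(y,z),y,z])
def quat(R):
    q=Rn.from_matrix(R).as_quat();return [float(q[3]),*map(float,q[:3])]
def down(phi): # closing line at phi deg
    return frame([np.cos(d2(phi)),np.sin(d2(phi)),0],[0,0,-1])
TR=np.array([.536,-.276]);TA=-27.7
def tr(x,y,z):
    p=Rz(TA)@np.array([x,y,0]);return np.array([TR[0]+p[0],TR[1]+p[1],z])
def potpick(g,al,s): # g: azimuth open->bottom, al: deg below horizontal
    f=np.array([np.cos(d2(g)),np.sin(d2(g)),0]);n=f*np.cos(d2(al))-np.array([0,0,np.sin(d2(al))])
    return frame(s*np.array([-f[1],f[0],0]),n)
def potplace(psi,al,s): # tool heading psi, other half-turn
    return potpick(psi,90-al,-s)
GD=arm.grip_depth
def tcp(grip,R): return np.array(grip)+GD*R[:,2]
E
python3 - <<'E'
from h import *
print(GD)
B=[(.695,.105,83.5),(.608,.110,89),(.513,.126,88.2),(.409,.116,89.6)]
S=[-.12,-.04,.04,.12]
def ik(p,R):
    q=arm.solve_ik(list(map(float,p)),quat(R));return None if q is None else np.round(q,2)
for x,y,b in B:
    for k in(-90,90):print('B',k,ik([x,y,.002],down(b+k)),ik([x,y,.2],down(b+k)) is not None)
for y in S:
    for k in(0,180):print('S',y,k,ik(tr(0,y,.11),down(62.3+k)),ik(tr(0,y,.25),down(62.3+k)) is not None)
for (x,y,g) in [(.616,.345,28.6),(.474,.386,12),(.385,.357,8.5)]:
  for al in(40,50,60):
    for s in(1,-1):
      R=potpick(g,al,s);print('P',g,al,s,ik(tcp([x,y,.029],R),R),ik(tcp([x,y,.029],R)-.1*R[:,2],R))
for al in(40,50,60):
  for s in(1,-1):
    for psi in(-27.7,):
     for (xx,yy) in((-.03,-.12),(.045,-.04),(-.03,.12)):
      R=potplace(psi,al,s);print('L',al,s,psi,yy,ik(tcp(tr(xx,yy,.155),R),R),ik(tcp(tr(xx,yy,.25),R),R) is not None)
E
```

```text
0.0187
B -90 [ 0.15  0.88 -0.53  1.51  0.52  0.9  -0.67] True
B 90 [ 0.45  1.13 -1.09  1.5   1.05  1.18  2.19] True
B -90 [ 0.15  0.76 -0.51  1.75  0.5   0.77 -0.64] True
B 90 [ 0.5   1.03 -1.09  1.74  1.05  1.07  2.16] True
B -90 [ 0.09  0.64 -0.49  1.98  0.49  0.64 -0.74] True
B 90 [ 0.51  0.93 -1.09  1.97  1.05  0.96  1.99] True
B -90 [ 0.13  0.53 -0.56  2.22  0.57  0.52 -0.87] True
B 90 [ 0.55  0.79 -1.09  2.21  1.05  0.82  1.88] True
S -0.12 0 [ 0.98  0.58 -0.48  1.73  0.32  0.91  1.45] True
S -0.12 180 [ 0.56  0.53  0.08  1.74 -0.05  0.87 -1.39] True
S -0.04 0 [ 0.86  0.57 -0.5   1.75  0.33  0.9   1.31] True
S -0.04 180 [ 0.46  0.52  0.04  1.77 -0.03  0.86 -1.54] True
S 0.04 0 [ 0.75  0.57 -0.52  1.75  0.35  0.91  1.17] True
S 0.04 180 [ 0.35  0.52  0.01  1.77 -0.01  0.86 -1.69] True
S 0.12 0 [ 0.64  0.6  -0.55  1.72  0.38  0.93  1.02] True
S 0.12 180 [ 0.25  0.54 -0.03  1.74  0.02  0.87 -1.84] True
P 28.6 40 1 [ 0.28  1.15 -1.09  2.06  2.49  0.88 -0.26] [ 0.31  0.88 -1.09  2.25  2.43  0.82 -0.45]
P 28.6 40 -1 [ 0.02  0.89 -0.73  2.07  2.61  0.69  2.44] [ 0.18  0.74 -0.91  2.26
[... 2083 characters left out ...]
  0.43  2.34] True
L 50 1 -27.7 0.12 [ 0.39  0.36 -0.37  2.34  2.29  0.57  2.15] True
L 50 -1 -27.7 -0.12 [ 1.65  0.58 -1.08  2.33  2.63  0.42 -0.61] True
L 50 -1 -27.7 -0.04 [ 1.39  0.69 -1.08  2.2   2.32  0.58 -0.39] True
L 50 -1 -27.7 0.12 [ 0.33  0.35 -0.3   2.34  2.31  0.55 -1.03] True
L 60 1 -27.7 -0.12 [ 1.68  0.72 -1.08  2.4   2.94  0.67  2.38] True
L 60 1 -27.7 -0.04 [ 1.4   0.79 -1.08  2.27  2.67  0.78  2.52] True
L 60 1 -27.7 0.12 [ 0.83  0.6  -0.91  2.4   2.41  1.03  2.24] True
L 60 -1 -27.7 -0.12 [ 1.68  0.72 -1.08  2.4   2.94  0.67 -0.76] True
L 60 -1 -27.7 -0.04 [ 1.4   0.79 -1.08  2.27  2.67  0.78 -0.62] True
L 60 -1 -27.7 0.12 [ 0.26  0.43 -0.26  2.41  2.51  0.83 -1.26] True
```

```bash
cat >> h.py <<'E'
L=lambda p:[float(v) for v in p]
def pickplace(x,y,b,slot,zp=.0015):
    q=quat(down(b-90));qp=quat(down(242.3));t0=arm.current_t()
    arm.move_ptp(L([x,y,.12]),q)
    hit=arm.move_straight(L([x,y,zp]),rate=.15,max_force=15)
    arm.grasp(40);w=arm.current_gripper_width()
    arm.move_straight(L([x,y,.2]),rate=.3)
    w2=arm.current_gripper_width();print('pick',hit,w,w2,arm.current_finger_force(),'t',arm.current_t()-t0)
    if w2<.03: return False
    arm.move_ptp(L(tr(0,slot,.2)),qp)
    w3=arm.current_gripper_width()
    h1=arm.move_straight(L(tr(0,slot,.13)),rate=.3,max_force=20)
    h2=arm.move_straight(L(tr(0,slot,.1075+zp)),rate=.05,max_force=8)
    print('place',w3,h1,h2,arm.current_tcp_pos(),arm.current_t()-t0)
    arm.release()
    arm.move_straight(L(tr(0,slot,.2)),rate=.3);print(arm.current_t())
    return True
E
python3 - <<'E'
from h import *
pickplace(.513,.126,88.2,-.12)
shot('wrist','w1.png')
E
```

```text
pick False 0.03915332855663655 0.03875868012518437 40.37975013256073 t 4.8500000000000005
place 0.03883809601222479 False True [ 0.48017013 -0.38233884  0.10912802] 7.5333000000000006
8.6167
```

View pics/w1.png

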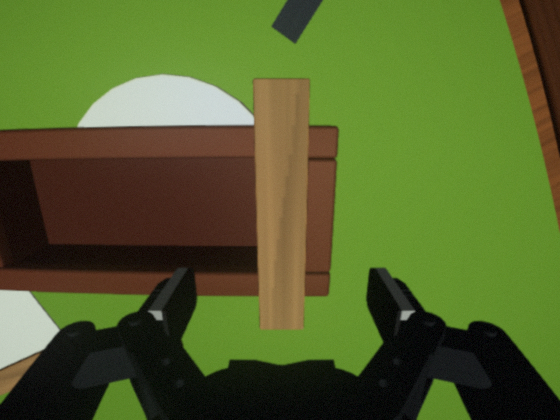

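The first board lies across the trough at its −y end, square to it, at (282,200) in the wrist view. Next I place the other three, locating each again before picking it.

```bash
cat >> h.py <<'E'
def boards():
    out=[]
    for n in('top','scene'):
        im,d,c=shot(n);X=cloud(d,c);h=cv2.cvtColor(im,cv2.COLOR_RGB2HSV).astype(int)
        m=(X[...,0]>.3)&(X[...,0]<.76)&(X[...,1]>-.1)&(X[...,1]<.3)&(h[...,1]>40)&~((h[...,0]>30)&(h[...,1]>120))&(X[...,2]<.05)
        for ce,a,P in blobs(m,X,500):
            c0,s,ang=rect(P)
            out.append((n,c0,s,ang))
    return out
E
cat > run.py <<'E'
from h import *
for (x,y,b),s in zip([(.409,.116,89.6),(.608,.110,89),(.695,.105,83.5)],(-.04,.04,.12)):
    o=[r for r in boards() if np.hypot(*(r[1]/1000-[x,y]))<.07 and r[2][1]>190]
    for r in o:print(r)
    if not o: print('lost');break
    p=np.mean([r[1] for r in o],0)/1000; a=np.mean([r[3] for r in o])
    if np.hypot(*(p-[x,y]))<.012: p=np.array([x,y]);a=b
    else: print('moved?',p,a); break
    if not pickplace(p[0],p[1],a,s): break
shot('wrist','w2.png');shot('top','t2.png')
E
python3 run.py
```

```text
('top', array([411., 114.]), array([ 42., 212.]), np.float32(89.6))
('scene', array([412., 115.]), array([ 52., 226.]), np.float32(88.0))
pick False 0.038677131982870074 0.03897500824901715 40.47828555107117 t 4.0832999999999995
place 0.03861123259986975 False True [ 0.51732399 -0.3116025   0.10908926] 6.541599999999999
16.2917
('top', array([607., 114.]), array([ 41., 210.]), np.float32(88.4))
('scene', array([609., 106.]), array([ 43., 212.]), np.float32(89.6))
pick False 0.03898000187911698 0.03878891286451008 40.313390493392944 t 3.8500000000000014
place 0.039035366754776306 False True [ 0.55453075 -0.24070731  0.10903446] 6.024999999999999
23.4
('top', array([698., 107.]), array([ 58., 211.]), np.float32(85.0))
('scene', array([694., 102.]), array([ 42., 211.]), np.float32(83.8))
pick False 0.03897080935464471 0.038858530276857796 40.36265552043915 t 3.6666999999999987
place 0.03880141423548727 False True [ 0.59172538 -0.16993925  0.10902822] 5.800000000000001
30.2833
```

View pics/t2.png

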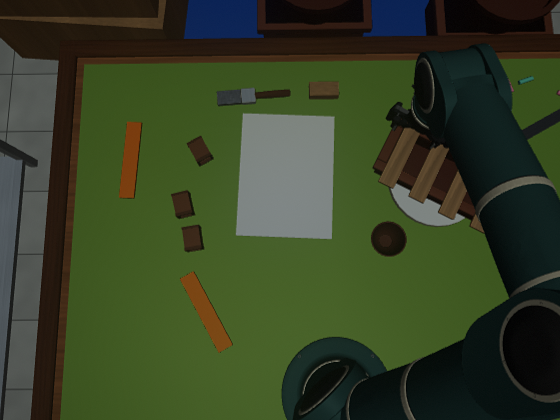

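All four boards are across the trough, seen at (395–480,155–215), and the mat is empty. Now the first pot.

```bash
cat >> h.py <<'E'
AL=50
def potmove(x,y,g,xt,yt,psi=-27.7,go=True):
    R=potpick(g,AL,1);Rp=potplace(psi,AL,1);f=np.array([np.cos(d2(g)),np.sin(d2(g)),0])
    assert np.allclose(Rp@R.T@(-f),[0,0,1],atol=1e-6)
    P=tcp([x,y,.028],R);rel=R.T@(np.array([x,y,.021])-P)
    F=tr(xt,yt,.1505)-Rp@rel;q=quat(R);qp=quat(Rp);up=np.array([0,0,1.]);t0=arm.current_t()
    arm.move_ptp(L(P-.1*R[:,2]),q)
    hit=arm.move_straight(L(P),rate=.12,max_force=12)
    arm.grasp(50);w=arm.current_gripper_width()
    arm.move_straight(L(P+.25*up),rate=.3)
    w2=arm.current_gripper_width();print('pick',hit,w,w2,arm.current_finger_force(),'t',arm.current_t()-t0)
    if w2<.03: return False
    arm.move_ptp(L(F+.12*up),qp)
    w3=arm.current_gripper_width();return F,qp,Rp,w3
def potput(F,qp,Rp):
    up=np.array([0,0,1.])
    h1=arm.move_straight(L(F+.02*up),rate=.2,max_force=20)
    h2=arm.move_straight(L(F-.002*up),rate=.03,max_force=5)
    print('place',h1,h2,(np.array(arm.current_tcp_pos())-F).round(4))
    arm.release()
    arm.move_straight(L(F-.1*Rp[:,2]),rate=.2);print(arm.current_t())
E
python3 - <<'E'
from h import *
p=arm.current_tcp_pos();arm.move_straight(L([p[0],p[1],.35]),rate=.4)
import pickle
r=potmove(.616,.345,28.6,.045,-.04);print(r)
pickle.dump(r,open('/tmp/r.pkl','wb'))
shot('scene','s3.png');shot('wrist','w3.png');print(arm.current_t())
E
python3 -c "
import cv2,numpy as np
a=cv2.imread('pics/s3.png');b=cv2.imread('pics/w3.png')
cv2.imwrite('pics/c3.png',cv2.resize(np.hstack([a,b]),(800,300)))"
```

```text
pick False 0.041851392589799453 0.041555670872286704 50.48293054103851 t 5.275000000000002
(array([ 0.56373457, -0.33573862,  0.13847987]), [0.10116671499241259, 0.8799575682627166, -0.2169527204264469, 0.4103309529323547], array([[ 0.56912005, -0.46484205,  0.67825087],
       [-0.29879471, -0.88539363, -0.35608967],
       [ 0.76604444, -0.        , -0.64278761]]), 0.04153802902185252)
39.1917
```

View pics/c3.png

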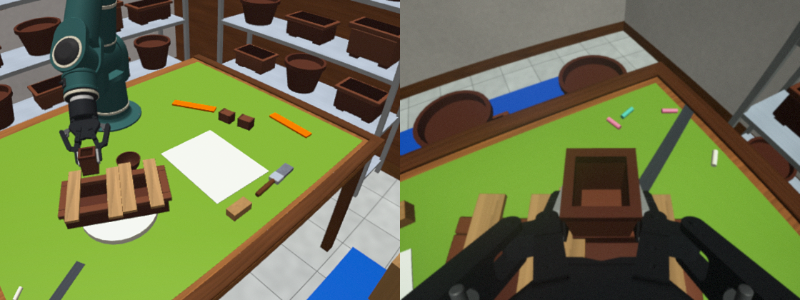

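The pot is held upright with its open top up (600,190). One board has been knocked aside: there is now a gap at (95,190) and two boards touch at (122,190). I measure the boards before placing.

```bash
cat >> h.py <<'E'
def deck(tag=''):
    for n in('top','scene'):
        im,d,c=shot(n,f'{n}_{tag}.png');X=cloud(d,c);h=cv2.cvtColor(im,cv2.COLOR_RGB2HSV).astype(int)
        A=Rz(TA)[:2,:2];u=(X[...,:2]-TR)@A
        dz=X[...,2]
        m=(abs(u[...,0])<.14)&(abs(u[...,1])<.19)&(dz>.105)&(dz<.135)&(h[...,2]>110 if n=='scene' else h[...,2]>75)
        for ce,a,P in blobs(m,np.dstack([u,dz]),100):
            print(n,ce,a,'z',np.median(P[:,2]).round(4),*rect(P))
        m=(abs(u[...,0])<.1)&(abs(u[...,1])<.19)&(dz>.160)&(dz<.19)&(h[...,2]>0)
        for ce,a,P in blobs(m,np.dstack([u,dz]),60):
            print('  pot',n,ce,a,'z',np.percentile(P[:,2],[5,50,95]).round(4),*rect(P))
E
python3 - <<'E'
from h import *
deck('4')
E
python3 -c "
import cv2,numpy as np
a=cv2.imread('pics/scene_4.png')[200:360,60:270];b=cv2.imread('pics/top_4.png')[100:240,360:540]
cv2.imwrite('pics/c4.png',np.hstack([cv2.resize(a,(400,300),interpolation=2),cv2.resize(b,(400,300),interpolation=2)]))"
```

```text
top [403. 148.] 1255 z 0.1184 [  1. 120.] [ 39. 211.] 0.3
top [441. 164.] 2472 z 0.1184 [ 6. 21.] [ 80. 220.] 0.8
scene [161. 266.] 6925 z 0.1193 [ 9. -1.] [223. 332.] 89.3
```

View pics/c4.png

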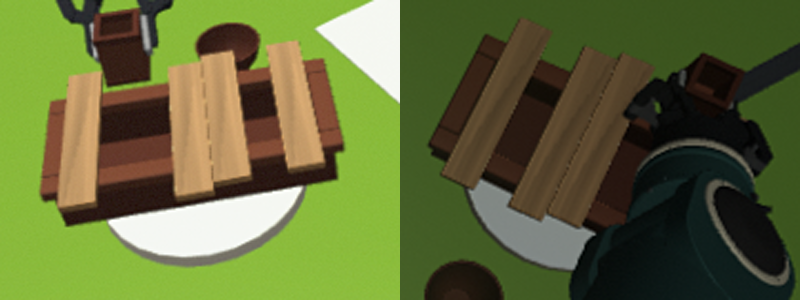

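The knocked board now lies flat beside its neighbour, together spanning y ≈ −0.02 to 0.06. All boards still meet the rules. That pair suits the first pot at y = 0.02, with the others at ±0.12.

```bash
python3 - <<'E'
from h import *
import pickle
F,qp,Rp,w=pickle.load(open('/tmp/r.pkl','rb'))
F=F+tr(.0,.02,0)-tr(.045,-.04,0)
arm.move_straight(L(F+np.array([0,0,.12])),rate=.2)
potput(F,qp,Rp)
p=np.array(arm.current_tcp_pos());arm.move_straight(L(p+[0,0,.15]),rate=.3)
r=potmove(.474,.386,12,0,-.12);print(r[3]);pickle.dump(r[:3],open('/tmp/r.pkl','wb'))
deck('5')
E
python3 -c "
import cv2,numpy as np
a=cv2.imread('pics/scene_5.png')[150:400,0:350];b=cv2.imread('pics/top_5.png')[80:300,330:560]
cv2.imwrite('pics/c5.png',np.hstack([cv2.resize(a,(400,300),interpolation=2),cv2.resize(b,(400,300),interpolation=2)]))"
```

```text
Traceback (most recent call last):
cell.IKError: the arm cannot follow that straight line within its joint ranges
[ WARN:0@0.006] global loadsave.cpp:275 findDecoder imread_('pics/scene_5.png'): can't open/read file: check file path/integrity
Traceback (most recent call last):
TypeError: 'NoneType' object is not subscriptable
```

```bash
python3 - <<'E'
from h import *
import pickle
print(np.round(arm.current_joint_positions(),2))
F,qp,Rp,w=pickle.load(open('/tmp/r.pkl','rb'))
F=F+tr(.0,.02,0)-tr(.045,-.04,0)
for z in(.12,.06,.0):print(np.round(arm.solve_ik(L(F+np.array([0,0,z])),qp),2))
arm.move_ptp(L(F+np.array([0,0,.12])),qp)
print(np.round(arm.current_joint_positions(),2))
for z in(.12,.06,.0):print(np.round(arm.solve_ik(L(F+np.array([0,0,z])),qp),2))
print(np.round(arm.solve_ik(L(F-.1*Rp[:,2]),qp),2))
E
```

```text
[-0.32  0.24  0.91  2.2   4.27  0.22  0.37]
[ 1.03  0.13 -0.72  2.25  1.99  0.21  2.67]
[-0.53  0.34  0.99  2.34  3.63  0.31  0.86]
[-0.42  0.52  0.89  2.37  3.55  0.5   0.85]
[ 1.03  0.13 -0.72  2.25  1.99  0.21  2.67]
[ 1.03  0.13 -0.72  2.25  1.99  0.21  2.67]
[ 1.01  0.28 -0.74  2.3   2.33  0.37  2.37]
[ 0.92  0.43 -0.66  2.33  2.52  0.53  2.21]
[ 1.13  0.12 -0.86  2.46  2.46  0.35  2.17]
```

```bash
python3 - <<'E'
from h import *
import pickle
F,qp,Rp,w=pickle.load(open('/tmp/r.pkl','rb'))
F=F+tr(.0,.02,0)-tr(.045,-.04,0)
print(arm.current_gripper_width())
potput(F,qp,Rp)
p=np.array(arm.current_tcp_pos())
try: arm.move_straight(L(p+[0,0,.1]),rate=.3)
except arm.IKError: print('up no')
deck('5')
print(np.round(arm.current_joint_positions(),2))
E
python3 -c "
import cv2,numpy as np
a=cv2.imread('pics/scene_5.png')[150:400,0:350];b=cv2.imread('pics/top_5.png')[80:300,330:560]
cv2.imwrite('pics/c5.png',np.hstack([cv2.resize(a,(400,300),interpolation=2),cv2.resize(b,(400,300),interpolation=2)]))"
```

```text
0.04133478327709409
place False True [ 0.0001 -0.0004  0.0016]
43.925
up no
top [403. 148.] 1305 z 0.1184 [  0. 120.] [ 40. 212.] 0.2
top [445. 157.] 1649 z 0.1184 [19. 21.] [ 80. 193.] 0.1
top [494. 192.] 1369 z 0.1184 [  -0. -120.] [ 41. 210.] 179.9
  pot top [448. 160.] 279 z [0.1624 0.1773 0.1812] [-1. 20.] [44. 46.] 179.6
scene [185. 265.] 4439 z 0.1191 [ 9. 31.] [224. 266.] 90.1
scene [ 98. 275.] 1761 z 0.1195 [   3. -134.] [ 65. 212.] 0.1
  pot scene [163. 243.] 399 z [0.1613 0.1756 0.1809] [ 3. 17.] [43. 48.] 0.2
[ 1.23  0.14 -0.96  2.45  2.42  0.36  2.22]
```

View pics/c5.png

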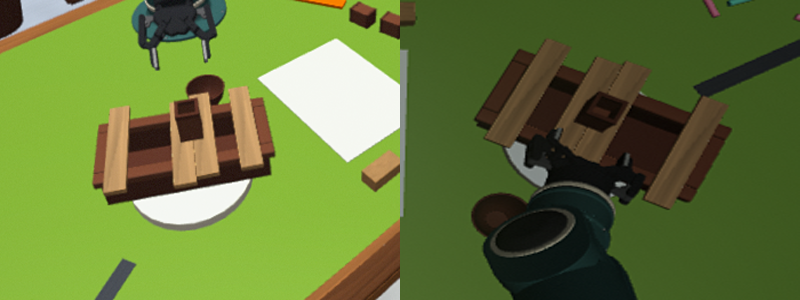

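The first pot stands upright on the paired boards, top at z ≈ 0.18. On to the second.

```bash
cat > p2.py <<'E'
from h import *
import sys
x,y,g,yt,tag=float(sys.argv[1]),float(sys.argv[2]),float(sys.argv[3]),float(sys.argv[4]),sys.argv[5]
arm.move_ptp([.45,.1,.33],quat(potpick(12,60,1)))
F,qp,Rp,w=potmove(x,y,g,0,yt);print(w,np.round(arm.current_joint_positions(),2))
deck(tag+'a');shot('wrist',f'w_{tag}a.png')
try:
    potput(F,qp,Rp)
    deck(tag)
except arm.IKError as e: print(e,arm.current_tcp_pos(),F)
import os
ims=[cv2.imread(f'pics/{n}.png') for n in(f'w_{tag}a',f'scene_{tag}')]
cv2.imwrite(f'pics/c_{tag}.png',cv2.resize(np.hstack([i for i in ims if i is not None]),(800,300)))
E
python3 p2.py .474 .386 12 -.12 6
```

```text
pick False 0.04162110697264302 0.041623599749499876 50.514646768569946 t 4.6584
0.04151421746395204 [0.63 0.11 0.07 2.24 4.33 0.19 0.53]
top [400. 151.] 883 z 0.1184 [  1. 120.] [ 39. 211.] 0.2
top [433. 172.] 1230 z 0.1183 [ 0. 22.] [ 79. 210.] 1.2
top [459. 138.] 255 z 0.1183 [82.  9.] [29. 70.] 173.9
top [502. 165.] 221 z 0.1184 [  59. -112.] [24. 91.] 179.7
top [485. 212.] 471 z 0.1185 [ -54. -120.] [ 38. 100.] 179.6
  pot top [448. 160.] 284 z [0.1618 0.1768 0.1813] [-1. 20.] [44. 47.] 179.3
scene [185. 265.] 4438 z 0.1191 [10. 30.] [222. 267.] 91.4
scene [ 98. 275.] 1763 z 0.1195 [   4. -134.] [ 65. 211.] 0.4
  pot scene [163. 243.] 394 z [0.1616 0.1758 0.181 ] [ 4. 17.] [43. 47.] 179.5
place False True [ 0.0001 -0.0001 -0.0002]
56.8833
top [401. 150.] 976 z 0.1186 [ -0. 120.] [ 39. 209.] 0.3
top [433. 172.] 1316 z 0.1186 [ 2. 21.] [ 79. 212.] 0.7
top [459. 138.] 282 z 0.1184 [82.  9.] [30. 70.] 174.2
top [504. 163.] 255 z 0.1182 [  67. -114.] [29. 74.] 177.3
  pot top [448. 160.] 294 z [0.1621 0.1768 0.1813] [-1. 20.] [44. 45.] 179.8
  pot top [504. 186.] 322 z [0.1616 0.1764 0.1818] [  -1. -120.] [45. 47.] 179.8
scene [183. 265.] 4563 z 0.1191 [11. 11.] [224. 306.] 89.6
scene [ 96. 291.] 891 z 0.1193 [  36. -134.] [ 65. 148.] 179.7
  pot scene [163. 243.] 395 z [0.1616 0.1758 0.1809] [ 4. 17.] [43. 48.] 0.7
  pot scene [ 95. 254.] 439 z [0.1619 0.1754 0.1814] [   3. -122.] [44. 46.] 177.6
```

View pics/c_6.png

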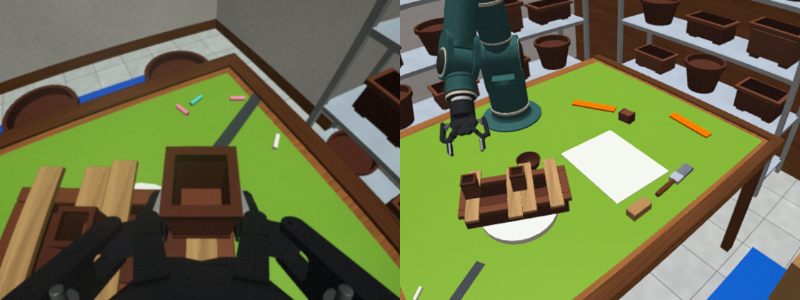

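The second pot stands at (469,181) in the composite. The last pot goes to y = +0.12.

```bash
python3 p2.py .385 .357 8.5 .12 7
```

```text
pick False 0.041802231718265 0.0415938540437068 50.521320104599 t 4.383400000000002
0.04107463172944908 [-0.28  0.12  0.39  2.24  1.73  0.26  2.69]
top [448. 159.] 1401 z 0.1184 [11. 21.] [ 80. 211.] 0.2
top [506. 164.] 399 z 0.1183 [  65. -120.] [41. 80.] 179.3
top [484. 214.] 554 z 0.1185 [ -64. -119.] [40. 83.] 1.4
  pot top [450. 160.] 217 z [0.1619 0.1769 0.1816] [-1. 20.] [43. 47.] 0.9
  pot top [504. 186.] 318 z [0.163  0.1767 0.1815] [  -1. -120.] [45. 47.] 179.0
scene [183. 265.] 4572 z 0.1192 [ 9. 12.] [225. 305.] 90.3
scene [ 96. 291.] 889 z 0.1193 [  36. -134.] [ 64. 148.] 180.0
  pot scene [163. 243.] 399 z [0.1612 0.1756 0.181 ] [ 4. 17.] [43. 47.] 0.8
  pot scene [ 95. 254.] 445 z [0.1613 0.1754 0.1816] [   4. -123.] [44. 48.] 179.4
place False True [ 0.0002 -0.0001  0.0007]
69.8333
top [416. 121.] 354 z 0.1186 [ 75. 121.] [39. 58.] 179.2
top [444. 160.] 1826 z 0.1184 [ 6. 21.] [ 80. 221.] 0.4
top [506. 164.] 392 z 0.1186 [  66. -120.] [41. 79.] 179.1
top [395. 164.] 331 z 0.1183 [-49. 120.] [39. 55.] 0.1
top [484. 214.] 552 z 0.1185 [ -63. -119.] [43. 83.] 0.6
  pot top [409. 141.] 252 z [0.1616 0.1774 0.1815] [ -1. 120.] [44. 46.] 0.9
  pot top [448. 160.] 289 z [0.1619 0.177  0.1816] [-1. 20.] [45. 46.] 179.9
  pot top [504. 186.] 319 z [0.1628 0.1766 0.1811] [  -1. -120.] [45. 46.] 178.8
scene [178. 269.] 3860 z 0.119 [10. 11.] [224. 305.] 89.9
scene [ 96. 291.] 886 z 0.1194 [  36. -134.] [ 65. 147.] 179.9
  pot scene [211. 235.] 388 z [0.1612 0.1757 0.1816] [  4. 118.] [44. 48.] 179.8
  pot scene [163. 243.] 395 z [0.1614 0.1759 0.1809] [ 2. 17.] [43. 50.] 179.7
  pot scene [ 95. 254.] 446 z [0.1618 0.1752 0.1814] [   4. -123.] [44. 48.] 179.9
```

View pics/c_7.png

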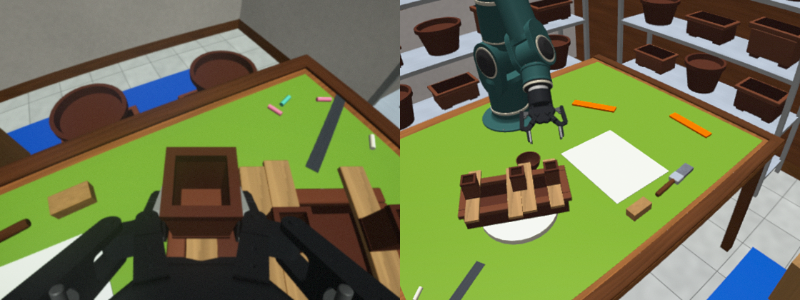

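All three pots stand level on the flat boards, the gripper is clear, and the bowl, box and brush have not moved.

```bash
python3 -c "
from h import *
arm.sleep(.5);print(arm.current_tcp_pos(),arm.sign_off())"
```

```text
the job is handed in; nothing more can be done
[ 0.53045054 -0.13760707  0.20268725] None
```

I handed the job in at about 70 s: all four boards lie flat across the trough, all three pots stand upright on them, and the bowl, chalk box and brush were left alone; sign-off gave no verdict.

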